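# Lay out the seal tools in order of use

## Robot

A 7-joint arm with a two-finger parallel gripper is mounted at the origin on the work surface. World frame = base frame: x ahead of the robot, y to its left, z up, the work surface at z = 0. Lengths are in m, angles in rad, forces in N, time in s.
With the tool pointing down it reaches from about 0.35 to 0.775 m from the base axis. Payload 3.1 kg.
Tool frame: the origin (TCP) lies between the finger pads; the fingertips stand 17 mm ahead of it and the grasp point (between the pads) lies 2 mm behind it; y points along the fingers, x is the direction in which the jaws open and shut, and the axes are right-handed (so a half turn about y gives the same grasp; the last joint's range is limited). The gripper opens to 85 mm and grips with 20 to 120 N. Pads are 22 mm wide; open, the fingers measure 114 mm over their backs; the gripper's body (76 mm by 85 mm) begins 54 mm behind the grasp point. The pads swing forward as they close: fully open they stand 13 mm farther back than shut.
Start: joints at [-0.042, 0.311, 0.014, 1.512, -0.004, 1.319, -0.027], TCP at [0.55, 0, 0.248] pointing down, gripper open.
Joint ranges: [-2.7, 2.7], [-0.3, 1.91], [-1.27, 1.3], [0.12, 2.57], [-1.44, 4.58], [0.2, 2.03], [-3.05, 3.05]. Speed limits (rad/s): [2.79, 2.79, 3.14, 3.14, 3.14, 3.14, 3.14].

## Interface

Orientations are given as a unit quaternion [w, x, y, z].
In Python, from bench import robot gives the robot as it stands.
- The arm moves only by the shell command python3 -m jog 'ROWS' [OPENING] [FORCE]. ROWS is JSON, a list of rows, each a list of 2 entries, a list of its own where there are three numbers: the shift along the world's x, y, z in m, then the turn, a rotation vector about the world's x, y, z in rad. A call has 1 to 12 rows; each row shifts and turns the commanded pose from where the row before left it; what a row does not reach is not made up. A row lasts 1/10 s, in which the tool goes at most 50 mm and 8.59 degrees, less where a joint would pass 70% of its speed; a pose out of reach is approached as far as the arm can. A call is refused whole if a number of a shift passes 0.05 or a number of a turn 0.15, either way. A call with a gripper value outside its range is refused whole. OPENING is the finger opening in m, from 0 to 0.0854, set as the call begins (- or left out, the last holds). The fingers move at their own pace and stop on an object; FORCE is the grip in N (left out, the last holds). Time passes only in rows, so rows that do not move let the fingers close. It gives the time, the measured TCP pose, the force and the opening at its end, in the units of the state.
- robot.observe(): the state, without advancing time (a new reading comes with each control period).
- robot.read_camera(name): name is "scene" or "side" or "wrist"; returns (picture, depth): 400x640x3 uint8, red, green, blue; 400x640 float32, m along the optical axis (not along the pixel's ray), 0 where there is no reading.
- robot.camera_info(name): a dict with "fx", "fy", "cx", "cy" (pixels), "extrinsics" (4x4, takes a point from camera to world coordinates). Camera axes: x right, y down, z forward; pixel columns grow to the right and rows downward; lengths in m; the calibration is good to about 2 mm. A picture is of the moment at which its call begins: read the wrist's pose just before it. camera_info takes no time and is no camera call; for the wrist camera it gives the pose at the moment of the call.
- robot.job_done(): hands the job in, once; it reports no verdict.
Trained networks look in the newest picture that a camera, given by its name, has taken for a name from the list of things; names that differ only in an ending like _2 or _b are one class to them, and where a whole thing is asked for, a point or a joint stands for the part that bears it (a point fixed in the world has none). Each returns a list of dicts, best first, with "confidence" (0 to 1); they miss things now and then, are a little off and sometimes report something else, mostly with a low value. They report only what shows in the picture. A call takes as long as a camera call. They do not tell look-alikes from the thing itself.
- robot.spot_in(camera, thing): "at" ([column, row] in pixels, amid what is visible of it).
The state is a dict: "t": time; "qpos": joint angles; "joint_velocities": joint speeds; "joint_efforts": joint torques, N m; "eef_pos": TCP position; "eef_rot": TCP orientation; "wrist_force": force on the tool from outside, world axes, zero at the start; "moment": the same for the moment, N m; "grip_width": finger opening in m.
Only numpy, scipy, OpenCV 4.12 (cv2) and the standard library are available. Lean on these libraries where they do the work, as an engineer would, in place of code of your own. Each camera call takes 0.05 s, during which the arm holds its last target. There are 200 camera calls.

## Task

Set up the red tool tray for a gearbox reseal: the tools lie side by side, one to a lane, in the order they are used, counting from the tray's green end: hook pick, scraper, seal-fitting spatula. The black scraper is already in the middle lane and stays there; lay the orange-handled hook pick in the lane next to the green bar and the blue-handled spatula in the last lane. Lay each down flat, straight along its lane and midway along its length, either way round; set them down rather than dropping them.

Things in the scene. Friction and masses are not known exactly. Their poses are not given: they have to be found in the camera images.
- tray: Shallow red tray, fixed, at any heading. Origin: underside, below the middle lane's centre; x along the lanes. Three grey-floored lanes, 192 mm long, 66 mm wide inside, centred at y = +70 (first, by the green bar), 0 and -70 mm (last). Lane floor 4 mm above the bench; walls and ribs 4 mm thick, tops 10 mm above the bench. Green bar, 16 mm wide, along the outside of the +y wall.
- hook_pick: Hook pick on the bench: orange handle, thin steel shaft bent sideways to y = +20 mm at the end. 156 mm long. Origin: underside, mid-length; z up, x towards the working end. Handle: a rounded bar 22 mm wide, 24 mm high, from x = -78 to +22 mm (its centre and balance point at x = -28); it rests flat and does not roll. 70 g. Other tools lie in the same row.
- seal_spatula: Seal spatula on the bench: blue handle, flat white blade 26 mm wide. 156 mm long. Origin: underside, mid-length; z up, x towards the working end. Handle: a rounded bar 22 mm wide, 24 mm high, from x = -78 to +22 mm (its centre and balance point at x = -28); it rests flat and does not roll. 70 g. A yellow screwdriver and a steel wrench, not wanted, lie in the same row.
- scraper: Gasket scraper already in the tray's middle lane: black handle, steel blade 40 mm wide. 156 mm long. Origin: underside, mid-length; z up, x towards the working end. Handle: a rounded bar 22 mm wide, 24 mm high, from x = -78 to +22 mm (its centre and balance point at x = -28); it rests flat and does not roll. 90 g.
Mind the look-alikes: they are no part of the job. Of the things that look like the scraper, take the one that is farthest from the robot's base at the start.

How it is judged:
By the outcome, as a careful person would: the job done as asked, in the order asked, and still so for the second after the job is handed in, with the robot touching nothing.
It also fails if it takes over 58 s, if anything falls off the work surface, if the arm or the gripper's body presses on something with over 40 N, if the wrist force passes 120 N, or if a joint passes its speed limit or range.

## Working session

There is one attempt and no reset: what is moved stays moved. The work goes in short steps, Python scripts to look and compute and a shell command to move; the robot and the scene stay as the last step left them, time stands still between calls to the robot, and variables do not carry over. Pictures are saved under pics/ and viewed, about 8 in all and at most 12, crops included, and the job is handed in when it is done.

```bash
mkdir -p pics; cat > h.py <<'E'
import numpy as np, cv2
from bench import robot
def snap(cam,name=None):
    ci=robot.camera_info(cam); im,d=robot.read_camera(cam)
    if name: cv2.imwrite(f'pics/{name}.png',im[:,:,::-1])
    v,u=np.mgrid[:400,:640]
    p=np.stack([(u-ci['cx'])/ci['fx']*d,(v-ci['cy'])/ci['fy']*d,d,np.ones_like(d)],-1)@np.array(ci['extrinsics']).T
    P=p[...,:3]; P[d==0]=np.nan
    return im,d,P
E
python3 - <<'E'
from h import *
for c in ('scene','side'):
    im,d,P=snap(c,c); np.savez('/tmp/'+c,im=im,P=P)
    for t in ('tray','hook_pick','seal_spatula','scraper'):
        for r in robot.spot_in(c,t)[:5]:
            u,v=map(int,r['at']); print(c,t,r['at'],round(r['confidence'],2),P[v,u].round(3))
E
```

```text
scene tray [407.1, 247.2] 0.74 [0.538 0.252 0.019]
scene hook_pick [225.6, 263.1] 0.8 [ 0.557 -0.16   0.024]
scene seal_spatula [177.9, 267.0] 0.67 [ 0.559 -0.264  0.023]
scene scraper [419.2, 161.0] 0.97 [0.232 0.356 0.019]
scene scraper [400.5, 241.3] 0.92 [nan nan nan]
scene scraper [220.8, 185.4] 0.65 [ 0.299 -0.197  0.024]
side tray [296.6, 137.4] 0.93 [0.513 0.281 0.004]
side hook_pick [425.7, 238.9] 0.85 [ 0.544 -0.166  0.02 ]
side seal_spatula [456.8, 272.7] 0.94 [ 0.532 -0.267  0.023]
side scraper [333.4, 312.7] 0.74 [ 0.275 -0.197  0.024]
side scraper [302.6, 141.0] 0.61 [0.501 0.234 0.029]
side scraper [183.3, 164.7] 0.59 [0.222 0.344 0.016]
```

View pics/scene.png

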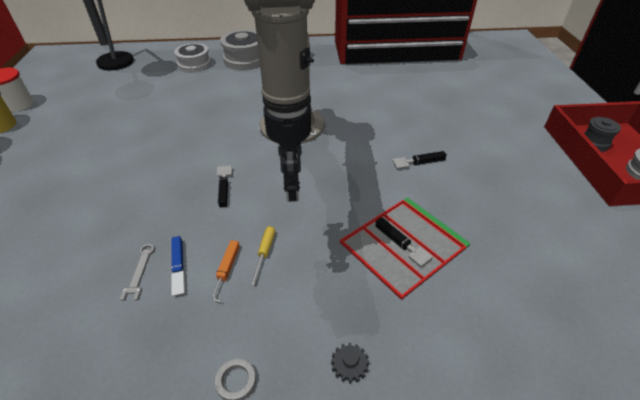

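View pics/side.png

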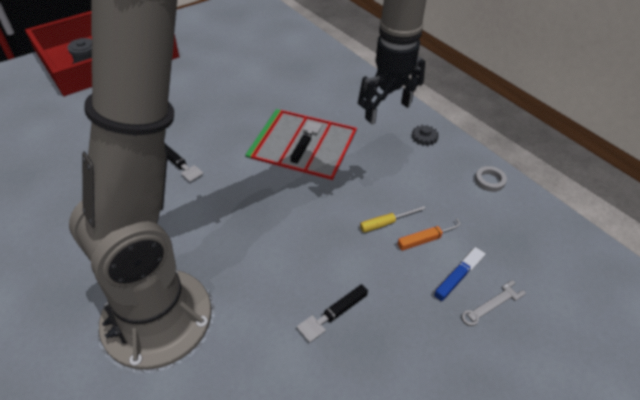

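The scene camera shows, left to right: wrench (135,272), blue spatula (178,265), orange hook pick (227,265) and yellow screwdriver (265,255). The tray is at (405,247) with its green bar at the upper right. The three scraper-like things are at (224,186), (420,160) and in the tray (402,240). The one in the tray is farthest from the base and stays. My picks are orange (227,265), not the yellow one, and blue with the white blade (178,265).

```bash
cat >> h.py <<'E'
def fit(im,P,lo,hi,box,zr,name):
    hsv=cv2.cvtColor(im,cv2.COLOR_RGB2HSV)
    m=(cv2.inRange(hsv,lo,hi)>0)&(P[...,2]>zr[0])&(P[...,2]<zr[1])
    m&=(P[...,0]>box[0])&(P[...,0]<box[1])&(P[...,1]>box[2])&(P[...,1]<box[3])
    q=P[m]; 
    if len(q)<10: print(name,'none',len(q)); return None
    (c,(w,h),a)=cv2.minAreaRect((q[:,:2]*1000).astype(np.float32))
    if w<h: a+=90; w,h=h,w
    print(name,len(q),'c',np.round(c,1),'size',round(w,1),round(h,1),'axis deg',round(a%180,1),'mean',(q.mean(0)*1000).round(1)); return q
def allfit(im,P,pre=''):
    fit(im,P,(5,150,80),(16,255,255),(.4,.8,-.4,.35),(.012,.05),pre+'orange')
    fit(im,P,(105,130,50),(125,255,255),(.4,.8,-.4,.35),(.012,.05),pre+'blue')
    fit(im,P,(50,120,60),(80,255,255),(.3,.8,0,.5),(-.01,.03),pre+'green')
    fit(im,P,(0,150,80),(4,255,255),(.3,.7,.05,.45),(-.01,.03),pre+'red')
E
python3 - <<'E'
from h import *
for c in ('scene','side'):
    z=np.load(f'/tmp/{c}.npz'); allfit(z['im'],z['P'],c+' ')
    im=z['im']
    cv2.imwrite(f'pics/crop_{c}.png',cv2.resize(im[215:315,110:290,::-1],None,fx=4,fy=4)) if c=='scene' else 0
E
```

```text
scene orange 379 c [477.7  63.2] size 518.6 88.9 axis deg 106.6 mean [ 545.1 -151.5   22.5]
scene blue 317 c [ 519.3 -272.6] size 97.6 19.3 axis deg 10.3 mean [ 520.8 -272.1   23.5]
scene green 231 c [452.5 343. ] size 198.8 14.4 axis deg 35.0 mean [457.4 347.8  10.4]
scene red 1309 c [519.3 245.3] size 219.3 201.4 axis deg 124.5 mean [527.8 243.9   8.6]
side orange 422 c [484.3  72.8] size 528.0 90.0 axis deg 102.5 mean [ 532.8 -151.    22.4]
side blue 462 c [ 515.  -274.5] size 97.0 20.8 axis deg 10.7 mean [ 509.2 -276.3   23.7]
side green 146 c [449.8 342.5] size 191.4 10.4 axis deg 34.7 mean [442.2 337.2  11.3]
side red 579 c [519.4 246.3] size 215.9 204.7 axis deg 124.3 mean [502.2 234.4   8.4]
```

View pics/crop_scene.png

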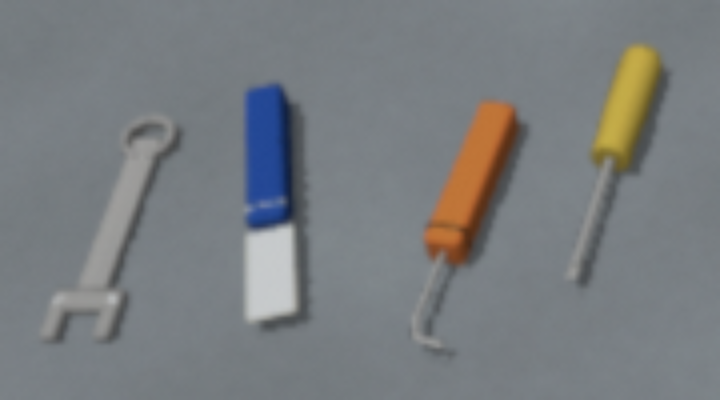

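The crop confirms the orange handle with its side-bent hook, and the blue handle with the white flat blade. Both working ends point away from the robot.

```bash
sed -i "s/(5,150,80),(16,255,255),(.4,.8,-.4,.35)/(5,150,80),(16,255,255),obox/; s/def allfit(im,P,pre='')/def allfit(im,P,pre='',obox=(.4,.8,-.4,-.05))/" h.py
python3 - <<'E'
from h import *
for c in ('scene','side'):
    z=np.load(f'/tmp/{c}.npz'); allfit(z['im'],z['P'],c+' ')
s=robot.observe(); print(s['t'],s['eef_pos'],s['eef_rot'],s['grip_width'])
from scipy.spatial.transform import Rotation as R
q=s['eef_rot'];print(R.from_quat([q[1],q[2],q[3],q[0]]).as_matrix().round(3))
ci=robot.camera_info('wrist');print(ci['fx'],np.array(ci['extrinsics']).round(3))
E
```

```text
scene orange 376 c [ 542.2 -155.4] size 100.3 19.9 axis deg 166.3 mean [ 546.  -155.3   22.6]
scene blue 317 c [ 519.3 -272.6] size 97.6 19.3 axis deg 10.3 mean [ 520.8 -272.1   23.5]
scene green 231 c [452.5 343. ] size 198.8 14.4 axis deg 35.0 mean [457.4 347.8  10.4]
scene red 1309 c [519.3 245.3] size 219.3 201.4 axis deg 124.5 mean [527.8 243.9   8.6]
side orange 415 c [ 537.1 -157.8] size 96.4 21.0 axis deg 166.6 mean [ 534.4 -158.9   22.5]
side blue 462 c [ 515.  -274.5] size 97.0 20.8 axis deg 10.7 mean [ 509.2 -276.3   23.7]
side green 146 c [449.8 342.5] size 191.4 10.4 axis deg 34.7 mean [442.2 337.2  11.3]
side red 579 c [519.4 246.3] size 215.9 204.7 axis deg 124.3 mean [502.2 234.4   8.4]
0.5 [5.49980889e-01 5.13207542e-05 2.48274167e-01] [-7.07101145e-01  7.07112415e-01  1.41039607e-05 -5.08074411e-05] 0.0853521467013468
[[ 1. -0. -0.]
 [ 0. -0.  1.]
 [-0. -1. -0.]]
298.286104324251 [[ 1.    -0.    -0.     0.55 ]
 [-0.    -0.958 -0.287  0.073]
 [-0.     0.287 -0.958  0.373]
 [ 0.     0.     0.     1.   ]]
```

```bash
python3 -m jog '[[[-0.001,-0.017,-0.01],[0,0,0.148]],[[-0.001,-0.017,-0.01],[0,0,0.148]],[[-0.001,-0.017,-0.01],[0,0,0.148]],[[-0.001,-0.017,-0.01],[0,0,0.148]],[[-0.001,-0.017,-0.01],[0,0,0.148]],[[-0.001,-0.018,-0.01],[0,0,0.148]],[[-0.001,-0.018,-0.01],[0,0,0.148]],[[-0.001,-0.018,-0.01],[0,0,0.148]],[[-0.002,-0.018,-0.01],[0,0,0.151]],[[0,0,0],[0,0,0]],[[0,0,0],[0,0,0]]]' 0.05 60
```

```text
out of range; nothing moved
```

```bash
python3 -m jog '[[[-0.001,-0.017,-0.01],[0,0,0.148]],[[-0.001,-0.017,-0.01],[0,0,0.148]],[[-0.001,-0.017,-0.01],[0,0,0.148]],[[-0.001,-0.017,-0.01],[0,0,0.148]],[[-0.001,-0.017,-0.01],[0,0,0.148]],[[-0.001,-0.018,-0.01],[0,0,0.148]],[[-0.001,-0.018,-0.01],[0,0,0.148]],[[-0.001,-0.018,-0.01],[0,0,0.148]],[[-0.002,-0.018,-0.01],[0,0,0.148]],[[0,0,0],[0,0,0]],[[0,0,0],[0,0,0]]]' 0.05 60
cat >> h.py <<'E'
from scipy.spatial.transform import Rotation as R
def state():
    s=robot.observe(); M=R.from_quat(np.roll(s['eef_rot'],-1)).as_matrix()
    print('t',round(s['t'],2),'pos',np.round(s['eef_pos'],4),'yaw',np.degrees(np.arctan2(M[1,0],M[0,0])).round(2),'down',M[:,1].round(3),'F',np.round(s['wrist_force'],1),'w',round(s['grip_width'],4),'q',np.round(s['qpos'],2))
E
python3 - <<'E'
from h import *
state(); im,d,P=snap('wrist','w1'); allfit(im,P)
E
```

```text
t: 1.6
eef_pos: [0.54, -0.1566, 0.1583]
eef_rot: [0.557, -0.557, -0.436, 0.436]
wrist_force: [0.5, 0.0, -0.6]
grip_width: 0.0494
t 1.6 pos [ 0.54   -0.1566  0.1583] yaw 76.09 down [-0.     0.001 -1.   ] F [ 0.5  0.  -0.6] w 0.0494 q [ 0.36  0.41 -0.14  1.61  0.06  1.13  1.53]
orange 1829 c [ 540.  -155.7] size 99.0 21.7 axis deg 166.3 mean [ 535.  -154.3   22.9]
blue 2763 c [ 517.6 -272.5] size 98.4 21.8 axis deg 10.3 mean [ 513.9 -271.1   22. ]
green none 0
red 1306 c [519.7 122.2] size 92.4 41.8 axis deg 3.4 mean [511.5 120.    6.5]
```

```bash
python3 -m jog '[[[0,0.001,-0.036],[0,0,0.004]],[[0,0,-0.036],[0,0,0]],[[0,0,-0.030],[0,0,0]],[[0,0,-0.020],[0,0,0]],[[0,0,-0.010],[0,0,0]],[[0,0,-0.004],[0,0,0]],[[0,0,0],[0,0,0]]]' && python3 -m jog '[[[0,0,0],[0,0,0]],[[0,0,0],[0,0,0]],[[0,0,0],[0,0,0]],[[0,0,0],[0,0,0]],[[0,0,0],[0,0,0]]]' 0.005 60
```

```text
t: 2.35
eef_pos: [0.5408, -0.1553, 0.0229]
eef_rot: [-0.555, 0.555, 0.438, -0.438]
wrist_force: [0.8, 0.5, -0.2]
grip_width: 0.0499
t: 2.85
eef_pos: [0.5414, -0.1563, 0.0239]
eef_rot: [-0.554, 0.556, 0.439, -0.437]
wrist_force: [-0.9, -0.8, 5.7]
grip_width: 0.0203
```

```bash
python3 -m jog '[[[0,0,0.02],[0,0,0]],[[0,0,0.04],[0,0,0]],[[0,0,0.04],[0,0,0]],[[-0.004,0.020,0.015],[0,0,0.04]],[[-0.008,0.04,0],[0,0,0.077]],[[-0.008,0.04,0],[0,0,0.077]],[[-0.008,0.04,0],[0,0,0.077]],[[-0.008,0.04,0],[0,0,0.077]],[[-0.008,0.04,0],[0,0,0.077]],[[-0.008,0.04,0],[0,0,0.077]]]' && python3 -m jog '[[[-0.008,0.04,0],[0,0,0.077]],[[-0.008,0.04,0],[0,0,0.077]],[[-0.008,0.04,0],[0,0,0.077]],[[-0.006,0.04,0],[0,0,0.077]],[[-0.004,0.020,0],[0,0,0.035]],[[0,0.002,0],[0,0,0]],[[0,0,0],[0,0,0]],[[0,0,0],[0,0,0]]]'
python3 - <<'E'
from h import *
state(); im,d,P=snap('wrist','w2'); allfit(im,P,'',(.3,.8,.1,.5)); state()
for c in ('scene','side'):
    im,d,P=snap(c,c+'2'); allfit(im,P,c,(.3,.8,.1,.5))
E
```

```text
t: 3.85
eef_pos: [0.4871, 0.1053, 0.1372]
eef_rot: [0.428, -0.428, -0.563, 0.563]
wrist_force: [0.5, 0.1, 0.3]
grip_width: 0.0207
t: 4.65
eef_pos: [0.4548, 0.2836, 0.1369]
eef_rot: [0.327, -0.328, -0.626, 0.627]
wrist_force: [0.1, -0.3, -0.9]
grip_width: 0.0206
t 4.65 pos [0.4548 0.2836 0.1369] yaw 124.78 down [-0.    -0.002 -1.   ] F [ 0.1 -0.3 -0.9] w 0.0206 q [-0.23  0.42 -0.48  1.7   0.21  1.08  1.4 ]
orange none 0
blue none 0
green 2484 c [430.8 328.5] size 144.0 15.7 axis deg 34.5 mean [422.  322.5   9.4]
red 8769 c [520.1 247.4] size 218.6 200.6 axis deg 124.5 mean [492.6 212.5   6.6]
t 4.7 pos [0.4549 0.2835 0.137 ] yaw 124.75 down [-0.    -0.002 -1.   ] F [ 0.7  0.5 -1. ] w 0.0205 q [-0.23  0.42 -0.48  1.7   0.21  1.08  1.4 ]
sceneorange none 5
sceneblue 319 c [ 518.7 -273. ] size 99.6 19.4 axis deg 10.5 mean [ 520.7 -272.1   23.4]
scenegreen 238 c [449.4 348.3] size 198.3 22.4 axis deg 34.1 mean [457.2 347.6  10.4]
scenered 1305 c [519.  245.5] size 220.2 201.2 axis deg 124.5 mean [527.8 244.5   8.7]
sideorange 18 c [454.5 332.1] size 154.1 3.3 axis deg 34.6 mean [448.4 327.6  13.3]
sideblue 461 c [ 514.6 -274.8] size 95.3 21.5 axis deg 10.2 mean [ 509.2 -276.2   23.4]
sidegreen 110 c [421.7 323.4] size 127.5 10.1 axis deg 34.9 mean [419.8 321.7  11.1]
sidered 572 c [519.8 247.1] size 216.9 205.1 axis deg 124.4 mean [504.2 238.8   8.5]
```

View pics/w2.png

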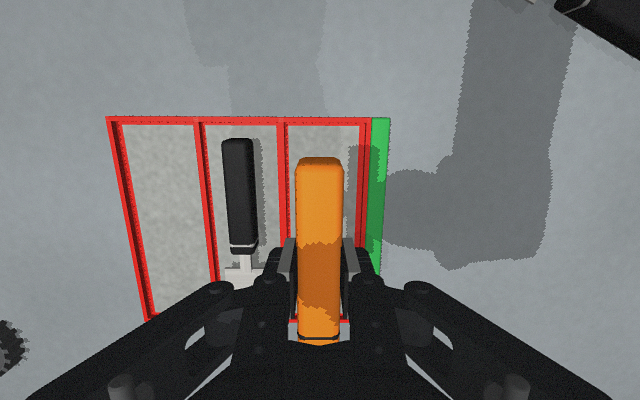

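```bash
python3 - <<'E'
from h import *
state(); im,d,P=snap('wrist')
q=fit(im,P,(5,150,60),(20,255,255),(.2,.8,.1,.5),(.11,.17),'held')
q=q[q[:,2]>np.percentile(q[:,2],60)-.004]
x=np.array([np.cos(np.radians(34.5)),np.sin(np.radians(34.5))]);y=np.array([-x[1],x[0]])
p=(q[:,:2]*1000-[519.7,246.8])
a,b=p@x,p@y; print('x',np.percentile(a,[0,2,98,100]).round(1),'y',np.percentile(b,[0,2,50,98,100]).round(1),'z',np.percentile(q[:,2],[2,50,98]).round(4))
for lo in np.arange(a.min(),a.max(),12):
    m=(a>=lo)&(a<lo+12); print(round(lo),b[m].min().round(1),b[m].max().round(1),(np.median(q[m,2])*1000).round(1))
s=robot.observe();t=np.array(s['eef_pos'][:2])*1000-[519.7,246.8];print('tcp',t@x,t@y)
E
```

```text
t 4.8 pos [0.4548 0.2841 0.1372] yaw 124.78 down [ 0.    -0.001 -1.   ] F [ 0.   0.2 -1. ] w 0.0203 q [-0.23  0.42 -0.48  1.7   0.21  1.08  1.4 ]
held 8156 c [452.3 282.2] size 95.7 22.0 axis deg 34.4 mean [446.2 278.1 136. ]
x [-83.3 -81.8   7.8  12.4] y [56.5 57.3 67.4 77.5 78.3] z [0.1336 0.1365 0.1378]
-83 56.8 78.2 136.3
-71 56.5 78.3 136.6
-59 56.9 78.2 136.5
-47 56.7 78.0 136.5
-35 57.1 77.7 136.5
-23 56.7 78.3 136.5
-11 56.5 78.2 136.4
1 56.8 78.0 136.4
tcp -32.269168476232004 67.8496643052226
```

```bash
python3 -m jog '[[[0.0015,0.003,-0.02],[0,0,0]],[[0.0012,0.002,-0.035],[0,0,0]],[[0,0,-0.03],[0,0,0]],[[0,0,-0.015],[0,0,0]],[[0,0,-0.006],[0,0,0]],[[0,0,0],[0,0,0]],[[0,0,-0.001],[0,0,0]],[[0,0,-0.001],[0,0,0]],[[0,0,0],[0,0,0]],[[0,0,0],[0,0,0]]]'
```

```text
t: 5.85
eef_pos: [0.4571, 0.2913, 0.0299]
eef_rot: [-0.326, 0.327, 0.627, -0.627]
wrist_force: [0.5, -0.5, -0.3]
grip_width: 0.0205
```

```bash
python3 - <<'E'
from h import *
state(); im,d,P=snap('wrist')
q=fit(im,P,(5,150,60),(20,255,255),(.2,.8,.1,.5),(.015,.06),'held')
fit(im,P,(0,150,80),(4,255,255),(.3,.7,.05,.45),(-.01,.02),'red')
q=q[q[:,2]>np.percentile(q[:,2],60)-.004]
x=np.array([np.cos(np.radians(34.5)),np.sin(np.radians(34.5))]);y=np.array([-x[1],x[0]])
p=(q[:,:2]*1000-[519.7,246.8])
a,b=p@x,p@y; print('x',np.percentile(a,[0,2,98,100]).round(1),'y',np.percentile(b,[0,2,50,98,100]).round(1),'z',np.percentile(q[:,2],[2,50,98]).round(4))
E
```

```text
t 5.85 pos [0.4571 0.2913 0.0299] yaw 124.96 down [ 0.001  0.001 -1.   ] F [ 0.5 -0.5 -0.3] w 0.0205 q [-0.28  0.56 -0.43  1.79  0.3   0.86  1.33]
held 8109 c [454.5 289. ] size 95.1 22.6 axis deg 34.8 mean [448.8 285.4  28.9]
red 18423 c [508.9 239.5] size 219.3 173.2 axis deg 124.5 mean [476.  218.9   6.7]
x [-77.2 -75.8  13.9  17.7] y [61.1 61.8 72.  82.1 83. ] z [0.0264 0.0292 0.0305]
```

```bash
python3 -m jog '[[[0,0,-0.001],[0,0,0]],[[0,0,0],[0,0,0]],[[0,0,0],[0,0,0]]]'
```

```text
t: 6.2
eef_pos: [0.4567, 0.291, 0.0282]
eef_rot: [0.327, -0.327, -0.627, 0.627]
wrist_force: [0.5, 0.3, -1.6]
grip_width: 0.0204
```

```bash
python3 -m jog '[[[0.001,-0.002,0],[0,0,0]],[[0,0,0],[0,0,0]],[[0,0,-0.001],[0,0,0]],[[0,0,0],[0,0,0]],[[0,0,0],[0,0,0]]]'
```

```text
t: 6.7
eef_pos: [0.458, 0.2888, 0.0279]
eef_rot: [0.327, -0.327, -0.627, 0.627]
wrist_force: [-1.8, -1.8, 5.3]
grip_width: 0.0207
```

```bash
python3 -m jog '[[[0,0,0],[0,0,0]],[[0,0,0],[0,0,0]],[[0,0,0],[0,0,0]],[[0,0,0],[0,0,0]]]' 0.036 && python3 -m jog '[[[0,0,0.01],[0,0,0]],[[0,0,0.03],[0,0,0]],[[0,0,0.04],[0,0,0]],[[0,0,0.04],[0,0,0]],[[0,0,0],[0,0,0]],[[0,0,0],[0,0,0]]]'
python3 - <<'E'
from h import *
state(); im,d,P=snap('wrist','w3')
q=fit(im,P,(5,150,60),(20,255,255),(.2,.8,.1,.5),(.015,.06),'placed')
fit(im,P,(0,150,80),(4,255,255),(.3,.7,.05,.45),(-.01,.02),'red')
E
```

```text
t: 7.1
eef_pos: [0.4576, 0.2891, 0.0271]
eef_rot: [0.327, -0.327, -0.627, 0.627]
wrist_force: [0.1, -0.4, -0.7]
grip_width: 0.0358
t: 7.7
eef_pos: [0.4584, 0.2896, 0.1491]
eef_rot: [-0.326, 0.327, 0.628, -0.626]
wrist_force: [0.4, -1.2, -0.4]
grip_width: 0.036
t 7.7 pos [0.4584 0.2896 0.1491] yaw 124.97 down [ 0.003  0.002 -1.   ] F [ 0.4 -1.2 -0.4] w 0.036 q [-0.23  0.41 -0.49  1.67  0.21  1.11  1.41]
placed 2713 c [457.1 288.4] size 99.5 21.5 axis deg 34.3 mean [453.7 285.8  27. ]
red 9665 c [520.3 247.4] size 218.7 200.7 axis deg 124.5 mean [501.9 232.1   6.5]
```

View pics/w3.png

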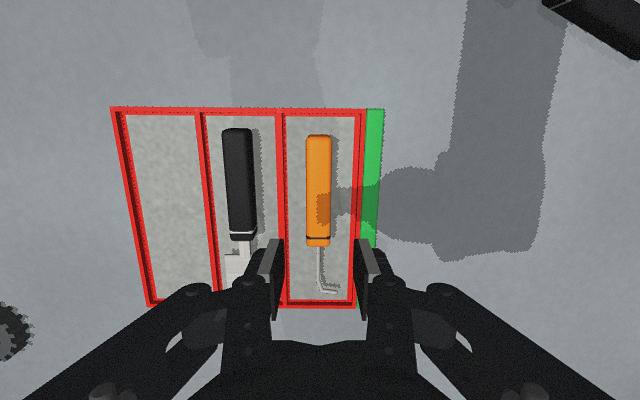

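The hook pick lies straight in the green-bar lane (318,190) within 1 mm of target, and the scraper at (240,185) is untouched. Now the spatula.

```bash
python3 -m jog '[[[0.002,-0.02,0],[0,0,-0.015]],[[0.004,-0.04,0],[0,0,-0.032]],[[0.004,-0.04,0],[0,0,-0.032]],[[0.004,-0.04,0],[0,0,-0.032]],[[0.004,-0.04,0],[0,0,-0.032]],[[0.004,-0.04,0],[0,0,-0.032]],[[0.004,-0.04,0],[0,0,-0.032]],[[0.004,-0.04,0],[0,0,-0.032]],[[0.005,-0.04,0],[0,0,-0.032]],[[0.005,-0.04,0],[0,0,-0.032]]]' 0.05 && python3 -m jog '[[[0.005,-0.04,0],[0,0,-0.032]],[[0.005,-0.04,0],[0,0,-0.032]],[[0.005,-0.04,0],[0,0,-0.032]],[[0.004,-0.04,0],[0,0,-0.032]],[[0,-0.022,0],[0,0,0]],[[0,0,0],[0,0,0]],[[0,0,0],[0,0,0]],[[0,0,0],[0,0,0]]]'
python3 - <<'E'
from h import *
state(); im,d,P=snap('wrist','w4'); allfit(im,P)
E
```

```text
t: 8.75
eef_pos: [0.4962, -0.0925, 0.1457]
eef_rot: [0.419, -0.417, -0.57, 0.571]
wrist_force: [-0.1, 0.9, -0.3]
grip_width: 0.0504
t: 9.55
eef_pos: [0.5166, -0.2704, 0.1463]
eef_rot: [-0.453, 0.451, 0.544, -0.543]
wrist_force: [-0.1, 1.4, -0.0]
grip_width: 0.05
t 9.55 pos [ 0.5166 -0.2704  0.1463] yaw 100.43 down [-0.002  0.003 -1.   ] F [-0.1  1.4 -0. ] w 0.05 q [ 0.58  0.46 -0.17  1.56  0.08  1.13  2.14]
orange none 0
blue 2614 c [ 517.5 -273.9] size 98.7 21.2 axis deg 10.8 mean [ 513.3 -274.4   23. ]
green none 0
red none 0
```

```bash
python3 -m jog '[[[0.001,-0.003,-0.03],[0,0,0.003]],[[0,0,-0.036],[0,0,0]],[[0,0,-0.030],[0,0,0]],[[0,0,-0.017],[0,0,0]],[[0,0,-0.008],[0,0,0]],[[0,0,-0.003],[0,0,0]],[[0,0,0],[0,0,0]]]' && python3 -m jog '[[[0,0,0],[0,0,0]],[[0,0,0],[0,0,0]],[[0,0,0],[0,0,0]],[[0,0,0],[0,0,0]],[[0,0,0],[0,0,0]]]' 0.005 60
```

```text
t: 10.3
eef_pos: [0.5184, -0.2755, 0.0239]
eef_rot: [-0.452, 0.452, 0.544, -0.543]
wrist_force: [-0.4, -0.8, -0.5]
grip_width: 0.0502
t: 10.8
eef_pos: [0.5188, -0.2764, 0.0248]
eef_rot: [-0.451, 0.453, 0.544, -0.543]
wrist_force: [0.7, 0.6, 6.7]
grip_width: 0.0205
```

```bash
python3 -m jog '[[[0,0,0.02],[0,0,0]],[[0,0,0.04],[0,0,0]],[[0,0,0.04],[0,0,0]],[[0,0.02,0.015],[0,0,0.02]],[[0.001,0.04,0],[0,0,0.038]],[[0.001,0.04,0],[0,0,0.038]],[[0.001,0.04,0],[0,0,0.038]],[[0.002,0.04,0],[0,0,0.038]],[[0.002,0.04,0],[0,0,0.038]],[[0.002,0.04,0],[0,0,0.038]]]' && python3 -m jog '[[[0.002,0.04,0],[0,0,0.038]],[[0.002,0.04,0],[0,0,0.038]],[[0.002,0.04,0],[0,0,0.038]],[[0.002,0.04,0],[0,0,0.038]],[[0.001,0.026,0],[0,0,0.017]],[[0,0,0],[0,0,0]],[[0,0,0],[0,0,0]],[[0,0,0],[0,0,0]]]'
cat >> h.py <<'E'
def held(zr,C=(519.9,247.0)):
    state(); im,d,P=snap('wrist')
    q=fit(im,P,(105,130,40),(125,255,255),(.2,.8,.0,.5),zr,'held')
    fit(im,P,(0,150,80),(4,255,255),(.3,.7,.05,.45),(-.01,.02),'red')
    q=q[q[:,2]>np.percentile(q[:,2],60)-.004]
    x=np.array([np.cos(np.radians(34.5)),np.sin(np.radians(34.5))]);y=np.array([-x[1],x[0]])
    p=q[:,:2]*1000-C; a,b=p@x,p@y
    ca,cb=a.min()+50,(b.min()+b.max())/2
    print('handle centre in tray',ca.round(1),cb.round(1),'top z',np.median(q[:,2]).round(4),'shift mm',((-28-ca)*x+(-70-cb)*y).round(1))
E
python3 -c "
from h import *
held((.1,.18))"
```

```text
t: 11.8
eef_pos: [0.5262, -0.0146, 0.1381]
eef_rot: [0.381, -0.381, -0.595, 0.596]
wrist_force: [1.0, -0.4, -0.4]
grip_width: 0.0208
t: 12.6
eef_pos: [0.5358, 0.168, 0.1379]
eef_rot: [0.331, -0.331, -0.624, 0.626]
wrist_force: [0.2, 0.3, -0.4]
grip_width: 0.0205
t 12.6 pos [0.5358 0.168  0.1379] yaw 124.2 down [-0.001 -0.002 -1.   ] F [ 0.2  0.3 -0.4] w 0.0205 q [-0.04  0.45 -0.4   1.63  0.19  1.1   1.67]
held 8009 c [533.7 166.5] size 95.6 21.8 axis deg 34.3 mean [527.6 162.3 135.8]
red 8978 c [519.  248.4] size 220.2 199.9 axis deg 124.5 mean [478.  238.1   6.7]
handle centre in tray -31.9 -74.2 top z 0.1363 shift mm [0.9 5.7]
```

```bash
python3 -m jog '[[[0.001,0.002,-0.02],[0,0,0]],[[0,0.002,-0.035],[0,0,0]],[[0,0,-0.03],[0,0,0]],[[0,0,-0.015],[0,0,0]],[[0,0,-0.006],[0,0,0]],[[0,0,0],[0,0,0]],[[0,0,-0.001],[0,0,0]],[[0,0,0],[0,0,0]],[[0,0,0],[0,0,0]]]'
python3 -c "
from h import *
held((.015,.06))"
```

```text
t: 13.55
eef_pos: [0.5375, 0.1743, 0.0324]
eef_rot: [-0.33, 0.331, 0.626, -0.625]
wrist_force: [0.8, 0.0, -0.9]
grip_width: 0.0208
t 13.55 pos [0.5375 0.1743 0.0324] yaw 124.33 down [ 0.002  0.001 -1.   ] F [ 0.8  0.  -0.9] w 0.0208 q [-0.08  0.58 -0.37  1.72  0.26  0.88  1.62]
held 7981 c [535.4 172.7] size 95.4 21.7 axis deg 34.4 mean [529.5 168.7  30.4]
red 17636 c [508.2 239.7] size 219.1 172.0 axis deg 124.3 mean [477.3 213.9   6.9]
handle centre in tray -27.0 -70.0 top z 0.0308 shift mm [-0.8 -0.6]
```

Position is right; the top is about 2.8 mm high, so I'll lower it gently.

```bash
python3 -m jog '[[[0,0,-0.001],[0,0,0]],[[0,0,-0.001],[0,0,0]],[[0,0,-0.001],[0,0,0]],[[0,0,0],[0,0,0]],[[0,0,0],[0,0,0]]]'
```

```text
t: 14.1
eef_pos: [0.5367, 0.1741, 0.0288]
eef_rot: [0.33, -0.33, -0.625, 0.625]
wrist_force: [-2.4, 0.9, 5.4]
grip_width: 0.0205
```

```bash
python3 -m jog '[[[0,0,0],[0,0,0]],[[0,0,0],[0,0,0]],[[0,0,0],[0,0,0]],[[0,0,0],[0,0,0]]]' 0.036 && python3 -m jog '[[[0,0,0.01],[0,0,0]],[[0,0,0.03],[0,0,0]],[[0,0,0.04],[0,0,0]],[[0,0,0.04],[0,0,0]],[[0,-0.04,0.03],[0,0,0]],[[0,-0.04,0.01],[0,0,0]],[[0,-0.04,0],[0,0,0]],[[0,-0.04,0],[0,0,0]],[[0,-0.04,0],[0,0,0]],[[0,-0.02,0],[0,0,0]],[[0,0,0],[0,0,0]],[[0,0,0],[0,0,0]]]'
python3 - <<'E'
from h import *
state()
for c in ('scene','side','wrist'):
    im,d,P=snap(c,c+'3'); allfit(im,P,c,(.3,.8,.0,.5))
    if c=='scene': a=cv2.resize(im[180:320,310:500,::-1],(760,560)); cv2.imwrite('pics/fin.png',a)
E
```

```text
t: 14.5
eef_pos: [0.5366, 0.174, 0.028]
eef_rot: [0.33, -0.33, -0.625, 0.625]
wrist_force: [-0.7, 0.3, -0.0]
grip_width: 0.036
t: 15.7
eef_pos: [0.5368, -0.0454, 0.1889]
eef_rot: [-0.33, 0.33, 0.626, -0.625]
wrist_force: [-0.4, 1.0, -0.1]
grip_width: 0.0361
t 15.7 pos [ 0.5368 -0.0454  0.1889] yaw 124.31 down [ 0.001  0.001 -1.   ] F [-0.4  1.  -0.1] w 0.0361 q [ 0.31  0.35 -0.34  1.63  0.12  1.18  2.12]
sceneorange 400 c [479.7 311.7] size 162.1 44.4 axis deg 50.1 mean [463.  285.7  24.9]
sceneblue 404 c [537.2 172.7] size 97.1 25.2 axis deg 32.8 mean [538.8 169.9  25.9]
scenegreen 230 c [452.3 345.1] size 197.8 13.4 axis deg 34.0 mean [457.6 347.9  10.4]
scenered 1311 c [519.1 245.5] size 219.8 201.4 axis deg 124.5 mean [526.8 245.1   8.6]
sideorange 261 c [451.  300.5] size 132.1 51.3 axis deg 34.0 mean [449.3 281.2  25.9]
sideblue 240 c [532.8 169.4] size 92.7 19.9 axis deg 33.8 mean [527.2 165.   27.3]
sidegreen 143 c [449.5 342.4] size 195.3 10.1 axis deg 34.1 mean [443.7 338.2  11.3]
sidered 561 c [519.3 246.6] size 216.3 206.4 axis deg 124.5 mean [502.1 234.6   8.6]
wristorange 2193 c [457.  286.9] size 98.7 24.1 axis deg 35.0 mean [456.  280.5  23.4]
wristblue 1341 c [524. 164.] size 69.7 22.2 axis deg 33.9 mean [519.8 158.4  24.7]
wristgreen 1275 c [462.6 349.5] size 176.1 16.4 axis deg 34.8 mean [466.4 351.4   9.5]
wristred 4854 c [519.1 247.6] size 220.0 200.5 axis deg 124.5 mean [479.4 242.    6.9]
```

View pics/fin.png

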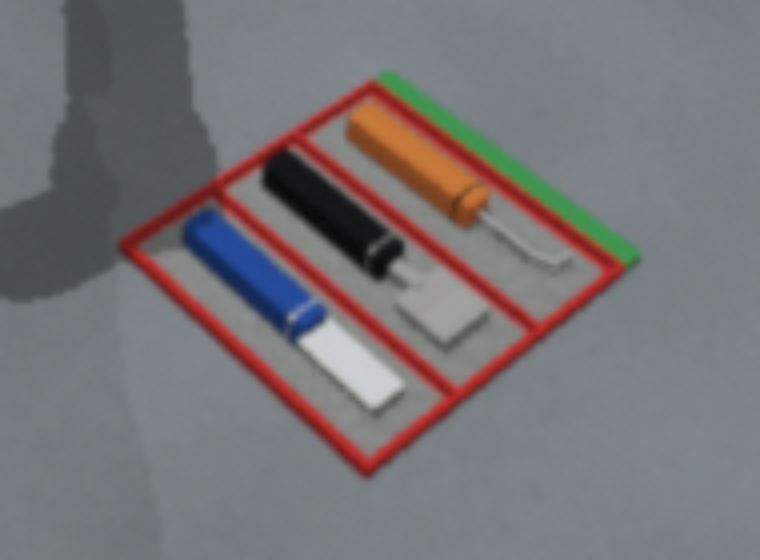

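All three tools lie straight in their lanes: hook at the green bar, scraper in the middle, spatula last. I'm handing in.

```bash
python3 -c "
from bench import robot
print(robot.job_done())"
```

```text
the job is handed in; nothing more can be done
None
```

The job is handed in at about 16 s of the 58 s allowed. The hook pick is in the lane by the green bar and the spatula is in the last lane. Each was lowered to light contact (about 5 N) before release. The scraper in the middle lane was not touched.

- **Hook pick:** after release, the wrist camera put its handle within about 1 mm of the target and parallel to the lane to within about 0.5°.
- **Spatula:** just before the last 3 mm of lowering it measured about 1 mm off. After release, the scene camera put the handle about 1 mm off and the side camera about 5 mm off. I trust the side view less because it saw only part of the handle. The final wrist view cut off part of the handle, so it was no use for position.
- **Orange readings in the scene and side cameras:** the final fits for the hook pick there were spoiled by red and orange tray pixels (they gave 130–160 mm long shapes), so I ignored them. The final picture shows all three tools straight in their lanes.

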